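# Level the two-pan balance

## Task

The two-pan balance on the workbench has tipped. On its pans lie one big steel block and three slim steel bars; the bars weigh the same and the block weighs as much as all three bars together. Move what is needed from pan to pan so that both pans come to rest level, with all four pieces lying on the pans.

Things in the scene. Friction and masses are not known exactly. Their poses are not given: they have to be found in the camera images.
- block_mid (a point): The big plain bare-steel block with drilled holes, 32 x 84 x 25 mm high, about 0.45 kg, as heavy as three bars. It starts on one pan beside one bar; the other pan starts with two bars. Point: the centre of the block, half-way up. y along its 84 mm length, x across its 32 mm width, z up.
- bar_1_mid (a point): A slim plain bare-steel bar with drilled holes, 24 x 110 x 14 mm high, lying flat, about 0.15 kg, a third of the block's weight. Three such equal bars lie on the pans. Point: the centre of the bar, half-way up. y along its 110 mm length, x across its 24 mm width, z up.
- bar_2_mid (a point): A slim plain bare-steel bar with drilled holes, 24 x 110 x 14 mm high, lying flat, about 0.15 kg, a third of the block's weight. Three such equal bars lie on the pans. Point: the centre of the bar, half-way up. y along its 110 mm length, x across its 24 mm width, z up.
- bar_3_mid (a point): A slim plain bare-steel bar with drilled holes, 24 x 110 x 14 mm high, lying flat, about 0.15 kg, a third of the block's weight. Three such equal bars lie on the pans. Point: the centre of the bar, half-way up. y along its 110 mm length, x across its 24 mm width, z up.
- left_pan_top (a point): Left pan (+y side) of the balance fixed on the bench: flat level dark steel plate, 190 mm along x, 140 mm along y, 4 mm thick; 6 mm lips on the two 190 mm sides only. Point: centre of the upper face. At the start each pan bears two pieces, near its far and its near end, lengths about along y; the middle is free for one more bar. Upper face 80 mm above the bench when level.
- right_pan_top (a point): Right pan (-y side), like the left one; its centre is 160 mm from it along y. Point: centre of the upper face. The pans stay horizontal and only rise and sink, one as far as the other sinks, at most 10 mm each from level: the low pan lies 20 mm under the high one. A weak spring centres them: equal loads settle level within a second; one bar out tips them almost fully.
There are look-alikes about, which are no part of the job. Leave any purple look-alike of the part that bears bar_2_mid alone. What is shaped like the part that bears bar_1_mid but green is not meant.

How it is judged:
By the outcome, as a careful person would: the job done as asked, in the order asked, and still so for the second after the job is handed in, with the robot touching nothing.
It also fails if it takes over 32 s, if anything falls off the work surface, if the arm or the gripper's body presses on something with over 40 N, if the wrist force passes 120 N, or if a joint passes its speed limit or range.

## Robot

A 6-joint arm with a two-finger parallel gripper is mounted at the origin on a cart in front of the work surface, level with it; the furniture and walls round the work are solid. World frame = base frame: x ahead of the robot, y to its left, z up, the work surface at z = 0. Lengths are in mm, angles in rad, forces in N, time in s.
With the tool pointing down it reaches from about 350 to 975 mm from the base axis. Payload 7.1 kg.
Tool frame: the origin (TCP) lies between the finger pads; the fingertips stand 8 mm ahead of it and the grasp point (between the pads) lies 11 mm behind it (bot.nose_length is the distance from the TCP to the fingertips, in mm); z points along the fingers, y is the line along which they close (so a half turn about z gives the same grasp; the last joint's range is limited). The gripper opens to 88 mm and grips with 3 to 60 N. Pads are 20 mm wide; open, the fingers measure 115 mm over their backs; the gripper's body (75 mm by 178 mm) begins 61 mm behind the grasp point.
Start: joints at [1.146, 0.423, 1.63, -0, 1.089, -0.019], TCP at [246.689, 574.238, 230.675] pointing down, gripper open.
Joint ranges: [-3, 3], [-0.9, 2.11], [0.09, 2.58], [-1.31, 4.45], [0.11, 2.69], [-2.54, 2.54]. Speed limits (rad/s): [2.39, 2.39, 3.01, 3.14, 3.14, 3.14].

## Interface

Orientations are given as a 3x3 rotation matrix whose columns are the frame's x, y, z axes.
In Python, from station import bot gives the robot as it stands.
- The arm moves only by the tool move_arm, never from a script. Its argument "motion" is a list of rows, each a list of 7 numbers: the opening, from 0 (shut) to 1 (fully open), then the shift along the tool's x, y, z scaled (see below), then the turn, a rotation vector about the tool's x, y, z scaled (see below). A call has exactly 8 rows; each row shifts and turns the commanded pose from where the row before left it, along the tool's axes as they then stand; what a row does not reach is not made up. The controller multiplies each number of a shift by 0.075 m and each number of a turn by 6 degrees. A row lasts 1/12 s, in which the tool goes at most 41.7 mm and 7.16 degrees, less where a joint would pass 70% of its speed; a pose out of reach is approached as far as the arm can. A call with a number of a shift or a turn outside -1 to 1 is refused whole. A call with a gripper value outside its range is refused whole. The fingers move at their own pace and stop on an object; "force" is the grip in N (left out, the last holds). Time passes only in rows, so rows that do not move let the fingers close, or fill a call up. It gives the time, the measured TCP pose, the force, the opening and the grip force at its end, in the units of the state.
- bot.sense(): the state, without advancing time (a new reading comes with each control period).
- bot.get_image(name): name is "scene" or "top" or "wrist"; returns the picture (420x560x3 uint8, red, green, blue); there is no depth.
- bot.camera_params(name): a dict with "K" (3x3 intrinsics, pixels), "rvec" (rotation vector, rad) and "tvec" (3), from world to camera coordinates, as OpenCV has them. Camera axes: x right, y down, z forward; pixel columns grow to the right and rows downward; lengths in mm; the calibration is good to about 2 mm. A picture is of the moment at which its call begins: read the wrist's pose just before it. camera_params takes no time and is no camera call; for the wrist camera it gives the pose at the moment of the call.
- bot.job_done(): hands the job in; it is judged then, once.
The state is a dict: "time_s": time; "qpos": joint angles; "qd": joint speeds; "tau": joint torques, N m; "position": TCP position; "tool_rot": TCP orientation; "ft_force": force on the tool from outside, world axes, zero at the start; "wrist_torque": the same for the moment, N m; "grip_width": finger opening in mm; "finger_force": force on a finger pad.
Only numpy, scipy, OpenCV 4.12 (cv2) and the standard library are available. Lean on these libraries where they do the work, as an engineer would, in place of code of your own. Each camera call takes 0.05 s, during which the arm holds its last target. There are 200 camera calls.

## Working session

There is one attempt and no reset: what is moved stays moved. The work goes in short steps, Python scripts to look and compute and a tool call to move; the robot and the scene stay as the last step left them, time stands still between calls to the robot, and variables do not carry over. Pictures are saved under pics/ and viewed, at most 10 in all, crops included, and the job is handed in when it is done.

Besides the shell and the picture viewer there is one more tool, called after "Emit:" as name(argument=value, ...) on one line, values as JSON. move_arm: Moves the arm, as the interface text tells. Its arguments: {"type":"object","properties":{"motion":{"type":"array"},"force":{"type":"number"}},"required":["motion"]}

```bash
mkdir -p pics; ls; python3 - <<'E'
from station import bot
import cv2,numpy as np
s=bot.sense();print(s['time_s'],s['position'],np.round(s['tool_rot'],3).tolist(),s['grip_width'])
for n in ['top','scene']:
    cv2.imwrite(f'pics/{n}0.png',bot.get_image(n)[:,:,::-1])
    p=bot.camera_params(n);R=cv2.Rodrigues(np.array(p['rvec'],float))[0];print(n,p['K'],(-R.T@np.array(p['tvec'],float).ravel()).round(),R.round(2).tolist())
E
```

```text
pics
0.0 [246.46243801 573.74304857 229.90875855] [[-0.919, 0.395, -0.001], [0.395, 0.919, -0.001], [0.0, -0.002, -1.0]] 87.8841508506062
top [[434.58149154   0.         277.03994677]
 [  0.         434.58149154 209.10740283]
 [  0.           0.           1.        ]] [389. 385. 940.] [[0.02, -1.0, -0.01], [-0.99, -0.01, -0.15], [0.15, 0.02, -0.99]]
scene [[423.8447979    0.         284.20444724]
 [  0.         423.8447979  209.48135785]
 [  0.           0.           1.        ]] [-229.  385.  526.] [[0.01, -1.0, -0.03], [-0.49, 0.02, -0.87], [0.87, 0.02, -0.49]]
```

View pics/top0.png

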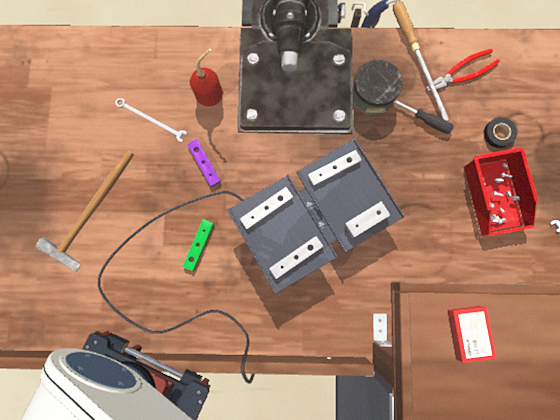

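View pics/scene0.png

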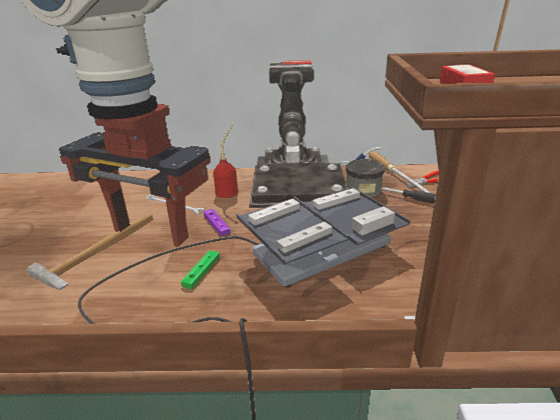

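The top view shows the left pan with two bars (about (266,207) and (297,258)). The right pan has one bar at (335,167) and the block at (368,220). Three bars balance the block, so the bar at (335,167) goes to the middle of the left pan.

```bash
cat > h.py <<'E'
from station import bot
import cv2,numpy as np
def ray(p,px,z):
    R=cv2.Rodrigues(np.array(p['rvec'],float))[0];t=np.array(p['tvec'],float).ravel()
    c=-R.T@t;d=R.T@np.linalg.inv(p['K'])@np.array([px[0],px[1],1.]);return c+d*(z-c[2])/d[2]
def rect(p,cnt,z):
    w=np.array([ray(p,q,z)[:2] for q in cnt.reshape(-1,2)],np.float32)
    (c,_,_)=r=cv2.minAreaRect(w);b=cv2.boxPoints(r);e=[b[1]-b[0],b[2]-b[1]];l=[np.linalg.norm(v) for v in e]
    s=e[int(l[1]<l[0])] ; s=s*np.sign(s[0]); return np.round(c,1),np.round(sorted(l),1),round(float(np.degrees(np.arctan2(s[1],s[0]))),1)
def blobs(img,thr=150,amin=150):
    hsv=cv2.cvtColor(img,cv2.COLOR_RGB2HSV);m=((hsv[...,2]>thr)&(hsv[...,1]<50)).astype(np.uint8)
    return [c for c in cv2.findContours(m,cv2.RETR_EXTERNAL,cv2.CHAIN_APPROX_NONE)[0] if cv2.contourArea(c)>amin]
def plan(d):  # world shift -> tool axes, in row units
    return np.round(np.array(bot.sense()['tool_rot']).T@np.array(d)/75,2)
E
python3 - <<'E'
from h import *
p=bot.camera_params('top');i=cv2.imread('pics/top0.png')[:,:,::-1]
for c in blobs(i):
    u=c.reshape(-1,2).mean(0)
    if 230<u[0]<410 and 130<u[1]<290:
        z=104 if u[0]<322 else (84 if u[1]<195 else 95)
        print(u.round(),z,*rect(p,c,z))
E
```

```text
[296. 257.] 104 [426.3 361.7] [ 25.3 111. ] 35.3
[367. 219.] 95 [503.2 222.3] [33.3 85. ] 32.2
[266. 207.] 104 [521.5 420.7] [ 25.6 111.1] 35.9
[334. 167.] 84 [609.3 285. ] [ 25.6 111.3] 28.7
```

Emit:
move_arm(motion=[[0.8,-0.5,-0.14,0.02,0,0,0],[0.8,-0.5,-0.14,0.02,0,0,0],[0.8,-0.5,-0.14,0.02,0,0,0],[0.8,-0.5,-0.14,0.02,0,0,0],[0.8,-0.5,-0.14,0.02,0,0,0],[0.8,-0.5,-0.14,0.02,0,0,0],[0.8,-0.5,-0.14,0.02,0,0,0],[0.8,-0.5,-0.14,0.02,0,0,0]], force=30)

```text
time_s: 0.77
position: [490.2, 377.0, 218.3]
tool_rot: [[-0.919, 0.395, -0.001], [0.395, 0.919, -0.0], [0.0, -0.001, -1.0]]
ft_force: [0.8, 0.6, 0.4]
grip_width: 70.2
finger_force: 0.0
```

Emit:
move_arm(motion=[[0.8,-0.5,-0.13,0,0,0,0],[0.8,-0.5,-0.13,0,0,0,0],[0.8,0,0,0,0,0,1],[0.8,0,0,0,0,0,1],[0.8,0,0,0,0,0,1],[0.8,0,0,0,0,0,1],[0.8,0,0,0,0,0,1],[0.8,0,0,0,0,0,1]])

```text
time_s: 1.43
position: [550.1, 330.8, 218.1]
tool_rot: [[-0.507, 0.862, -0.001], [0.862, 0.507, -0.001], [-0.0, -0.001, -1.0]]
ft_force: [-0.2, -0.2, 0.2]
grip_width: 70.4
finger_force: 0.0
```

```bash
python3 - <<'E'
from h import *
s=bot.sense();print(s['time_s'],s['position'],np.round(s['tool_rot'],3).tolist(),s['grip_width'],s['ft_force'])
p=bot.camera_params('wrist');i=bot.get_image('wrist');cv2.imwrite('pics/w1.png',i[:,:,::-1])
for c in blobs(i,150,800): print(c.reshape(-1,2).mean(0).round(),*rect(p,c,84))
E
```

```text
1.4333 [550.13733908 330.82317714 218.12825841] [[-0.507, 0.862, -0.001], [0.862, 0.507, -0.001], [-0.0, -0.001, -1.0]] 70.3663063646208 [-0.22244899 -0.18597353  0.22993728]
[253. 300.] [574.4 226.4] [28.8 77.4] -59.5
[180. 248.] [494. 237.] [41.4 60.5] 32.2
[321. 262.] [612.2 295.2] [ 43.8 114. ] 31.2
[ 27. 180.] [332.5 230.4] [25.4 53.8] -84.8
[245. 118.] [476.3 390.5] [129.  184.8] -58.3
```

View pics/w1.png

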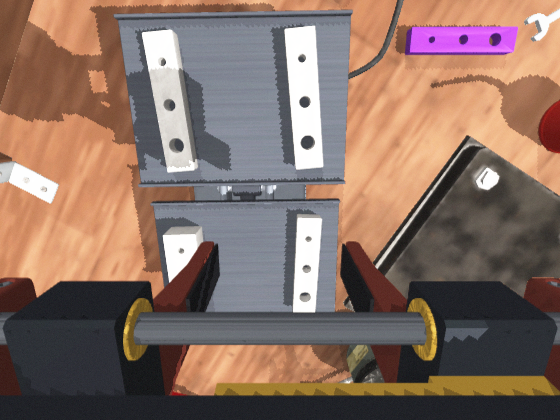

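The wrist view shows the target bar at (310,262), already between the fingers in direction. The left pan's middle is free at around (240,110).

Emit:
move_arm(motion=[[0.8,-0.47,0.18,0,0,0,0],[0.8,-0.46,0.19,0,0,0,0],[0.8,0,0,0,0,0,0.3],[0.8,0,0,0.4,0,0,0],[0.8,0,0,0.4,0,0,0],[0.8,0,0,0.4,0,0,0],[0.8,0,0,0,0,0,0],[0.8,0,0,0,0,0,0]])

```text
time_s: 2.15
position: [608.7, 284.8, 127.1]
tool_rot: [[-0.485, 0.874, -0.004], [0.874, 0.485, -0.002], [0.0, -0.004, -1.0]]
ft_force: [-0.2, 0.2, 1.6]
grip_width: 70.2
finger_force: 0.0
```

```bash
python3 - <<'E'
from h import *
s=bot.sense();print(s['time_s'],s['position'],plan(np.array([609.3,285,81])-s['position']))
p=bot.camera_params('wrist');i=bot.get_image('wrist');cv2.imwrite('pics/w2.png',i[:,:,::-1])
R=cv2.Rodrigues(np.array(p['rvec'],float))[0];t=np.array(p['tvec']).ravel()
u=lambda q:(lambda v:(v[:2]/v[2]).round())(p['K']@(R@np.array(q)+t))
ax=np.array([np.cos(np.radians(28.7)),np.sin(np.radians(28.7)),0]);l=np.array([-ax[1],ax[0],0])
print([u(np.array([609.3,285,84])+a*12*ax+55*l) for a in(-1,1)])
E
```

```text
2.15 [608.70481575 284.80212849 127.109172  ] [-0.    0.01  0.61]
[array([263., 158.]), array([301., 158.])]
```

View pics/w2.png

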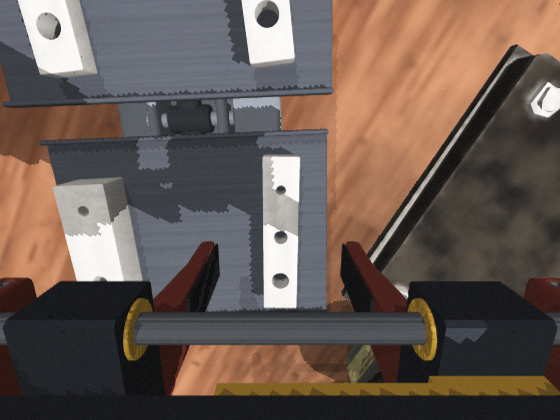

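The bar's far end is at (263–300,156), which matches the prediction. I'll descend and grip.

Emit:
move_arm(motion=[[0.8,0,0,0.3,0,0,0],[0.8,0,0,0.21,0,0,0],[0.8,0,0,0.1,0,0,0],[0.8,0,0,0,0,0,0],[0,0,0,0,0,0,0],[0,0,0,0,0,0,0],[0,0,0,0,0,0,0],[0,0,0,0,0,0,0]], force=30)

```text
time_s: 2.87
position: [610.5, 285.7, 84.1]
tool_rot: [[-0.484, 0.875, 0.002], [0.875, 0.484, 0.001], [-0.0, 0.002, -1.0]]
ft_force: [-0.4, -0.4, 0.5]
grip_width: 47.0
finger_force: 0.0
```

Emit:
move_arm(motion=[[0,0,0,0,0,0,0],[0,0,0,0,0,0,0],[0,0,0,0,0,0,0],[0,0,0,0,0,0,0],[0,0,0,0,0,0,0],[0,0,0,0,0,0,0],[0,0,0,0,0,0,0],[0,0,0,0,0,0,0]])

```text
time_s: 3.53
position: [609.7, 285.3, 83.0]
tool_rot: [[-0.484, 0.875, -0.0], [0.875, 0.484, -0.0], [0.0, -0.0, -1.0]]
ft_force: [-1.3, -1.2, 2.5]
grip_width: 23.6
finger_force: 30.0
```

Emit:
move_arm(motion=[[0,0,0,-0.2,0,0,0],[0,0,0,-0.35,0,0,0],[0,0,0,-0.35,0,0,0],[0,0.4,-0.17,0,0,0,0],[0,0.4,-0.17,0,0,0,0],[0,0.4,-0.17,0,0,0,0],[0,0.4,-0.17,0,0,0,0],[0,0.4,-0.17,0,0,0,0]])

```text
time_s: 4.2
position: [480.5, 386.5, 151.4]
tool_rot: [[-0.484, 0.875, 0.001], [0.875, 0.484, 0.001], [0.0, 0.001, -1.0]]
ft_force: [0.6, 0.5, -1.8]
grip_width: 23.9
finger_force: 30.0
```

Emit:
move_arm(motion=[[0,0.11,-0.05,0,0,0,0],[0,0,0,0,0,0,-0.65],[0,0,0,0,0,0,0],[0,0,0,0,0,0,0],[0,0,0,0,0,0,0],[0,0,0,0,0,0,0],[0,0,0,0,0,0,0],[0,0,0,0,0,0,0]])

```text
time_s: 4.87
position: [474.6, 390.8, 150.4]
tool_rot: [[-0.541, 0.841, -0.0], [0.841, 0.541, -0.0], [-0.0, -0.0, -1.0]]
ft_force: [0.5, 0.4, -1.3]
grip_width: 23.8
finger_force: 30.0
```

```bash
python3 - <<'E'
from h import *
s=bot.sense();print(s['time_s'],s['position'],plan(np.array([474,391,104])-s['position']),s['grip_width'],s['ft_force'])
p=bot.camera_params('wrist');i=bot.get_image('wrist');cv2.imwrite('pics/w3.png',i[:,:,::-1])
E
```

```text
4.8667 [474.60112992 390.77863912 150.37365891] [ 0.01 -0.01  0.62] 23.75386953450134 [ 0.50750381  0.35349789 -1.2870471 ]
```

View pics/w3.png

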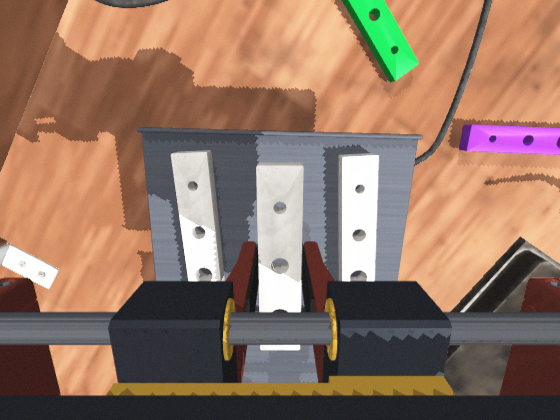

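The bar is held at (280,240), midway between its neighbours at (205,215) and (358,215). I'll lower it until it touches.

Emit:
move_arm(motion=[[0,0,0,0.2,0,0,0],[0,0,0,0.2,0,0,0],[0,0,0,0.1,0,0,0],[0,0,0,0.06,0,0,0],[0,0,0,0.04,0,0,0],[0,0,0,0.02,0,0,0],[0,0,0,0,0,0,0],[0,0,0,0,0,0,0]])

```text
time_s: 5.58
position: [474.5, 391.4, 104.4]
tool_rot: [[-0.542, 0.84, 0.001], [0.84, 0.542, 0.0], [0.0, 0.001, -1.0]]
ft_force: [-0.0, 0.5, -2.1]
grip_width: 23.7
finger_force: 30.0
```

Emit:
move_arm(motion=[[0,0,0,0.02,0,0,0],[0,0,0,0.02,0,0,0],[0,0,0,0.02,0,0,0],[0,0,0,0.02,0,0,0],[0,0,0,0.02,0,0,0],[0,0,0,0.02,0,0,0],[0,0,0,0,0,0,0],[0,0,0,0,0,0,0]])

```text
time_s: 6.25
position: [474.2, 391.1, 94.8]
tool_rot: [[-0.542, 0.84, -0.0], [0.84, 0.542, -0.0], [-0.0, -0.0, -1.0]]
ft_force: [1.5, 0.9, -0.3]
grip_width: 24.0
finger_force: 30.0
```

Emit:
move_arm(motion=[[0,0,0,0.015,0,0,0],[0,0,0,0,0,0,0],[0,0,0,0,0,0,0],[0,0,0,0,0,0,0],[0,0,0,0,0,0,0],[0,0,0,0,0,0,0],[0,0,0,0,0,0,0],[0,0,0,0,0,0,0]])

```text
time_s: 6.92
position: [474.1, 391.1, 93.8]
tool_rot: [[-0.542, 0.84, -0.0], [0.84, 0.542, -0.0], [-0.0, -0.0, -1.0]]
ft_force: [-0.9, -0.3, -0.8]
grip_width: 23.8
finger_force: 30.0
```

Emit:
move_arm(motion=[[0.44,0,0,0,0,0,0],[0.44,0,0,0,0,0,0],[0.44,0,0,0,0,0,0],[0.44,0,0,0,0,0,0],[0.44,0,0,0,0,0,0],[0.44,0,0,0,0,0,0],[0.44,0,0,0,0,0,0],[0.44,0,0,0,0,0,0]])

```text
time_s: 7.58
position: [474.2, 391.2, 93.8]
tool_rot: [[-0.542, 0.84, 0.0], [0.84, 0.542, 0.0], [0.0, 0.0, -1.0]]
ft_force: [-0.0, -0.9, -0.1]
grip_width: 38.7
finger_force: 0.0
```

Emit:
move_arm(motion=[[0.44,0,0,-0.1,0,0,0],[0.44,0,0,-0.2,0,0,0],[0.44,0,0,-0.3,0,0,0],[0.44,0,0,-0.4,0,0,0],[0.44,0,0,-0.4,0,0,0],[0.44,0,0,-0.4,0,0,0],[0.44,0,0,0,0,0,0],[0.44,0,0,0,0,0,0]])

```text
time_s: 8.25
position: [475.1, 391.9, 231.3]
tool_rot: [[-0.542, 0.84, 0.004], [0.84, 0.542, 0.003], [0.0, 0.005, -1.0]]
ft_force: [-0.2, -0.3, -0.6]
grip_width: 38.5
finger_force: 0.0
```

Emit:
move_arm(motion=[[0.44,0.5,0.2,0,0,0,0],[0.44,0.5,0.2,0,0,0,0],[0.44,0.5,0.2,0,0,0,0],[0.44,0.5,0.2,0,0,0,0],[0.44,0.5,0.2,0,0,0,0],[0.44,0,0,0,0,0,0],[0.44,0,0,0,0,0,0],[0.44,0,0,0,0,0,0]])

```text
time_s: 8.92
position: [434.8, 588.4, 226.8]
tool_rot: [[-0.543, 0.84, -0.002], [0.84, 0.543, -0.003], [-0.001, -0.003, -1.0]]
ft_force: [0.7, -0.7, -0.0]
grip_width: 38.7
finger_force: 0.0
```

```bash
python3 - <<'E'
from h import *
s=bot.sense();print(s['time_s'],s['position'])
p=bot.camera_params('top');i=bot.get_image('top');cv2.imwrite('pics/t2.png',i[:,:,::-1])
for c in blobs(i):
    u=c.reshape(-1,2).mean(0)
    if 230<u[0]<410 and 130<u[1]<290: print(u.round(),*rect(p,c,105 if u[0]>340 else 94))
cv2.imwrite('pics/s2.png',bot.get_image('scene')[:,:,::-1])
E
```

```text
8.9167 [434.80490878 588.37310769 226.84901359]
[295. 257.] [426.2 361.8] [ 25.  110.8] 35.5
[281. 232.] [474.6 391. ] [ 25.2 110.1] 32.9
[368. 218.] [503.3 222.1] [33.1 85.1] 32.2
[266. 208.] [521.  420.9] [ 24.8 109.8] 35.8
```

View pics/t2.png

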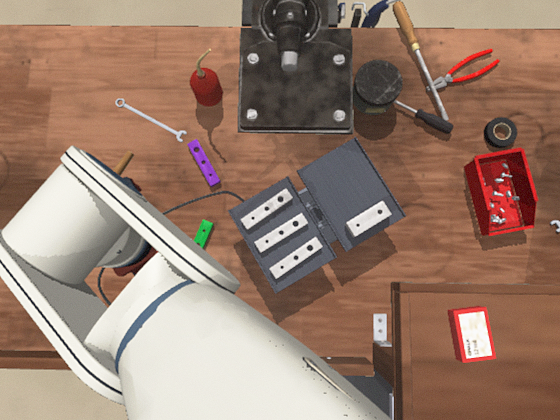

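View pics/s2.png

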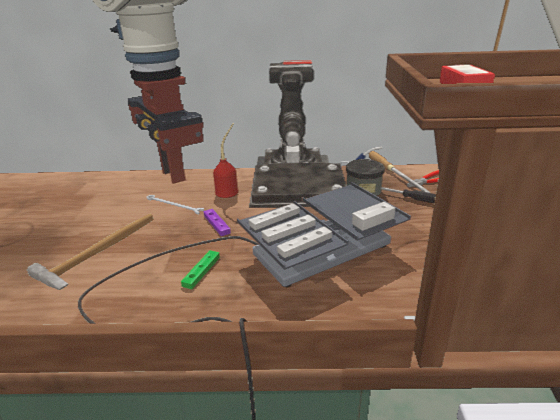

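The three bars lie on the left pan at (266,208), (281,232) and (295,257), with the block alone on the right at (368,218). The positions fit level pans, and the robot is clear.

```bash
python3 -c "
from station import bot
print(bot.job_done())"
```

```text
the job is handed in; nothing more can be done
None
```

I moved the one bar beside the block to the middle of the left pan, so three bars now balance the block; the last camera images fit level pans with all four pieces on them, and the job was handed in at about 9 s.

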